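Find and unplug the charged battery pack in the painting studio

TASK

The charging dock on the painting table keeps a battery pack locked in until it is full; its lights are dead, but exactly one of the three packs is charged and held only by its spring catch. Find it by tugging gently at the pull loops, without straining a lock, pull that pack out and lay it flat in the wooden tray, block and loop inside and not dropped. Leave the other two packs plugged in, and do not disturb the glass jar and the paint tube standing beside the dock.

Things in the scene. Friction and masses are not known exactly. Their poses are not given: they have to be found in the camera images.
- dock: Black charging dock, fixed, 110 mm deep (x), 320 wide (y), 78 high; three bays 104 mm apart open to its front. Origin on the table under the middle of its front face, x to its back, z up. The charged pack's sprung catch lets go at a pull of about 9 to 14 N after some 5 mm, then the pack slides freely; a locked one moves under 2 mm. Which is which cannot be seen and changes.
- pack_1_center (a point): Pack 1, in the right-hand (dock y -104 mm) bay: plain grey, 142 mm long, 72 wide. The point is the centre of its block (46 mm in x, 60 in y, 44 high), 22 mm above its flat underside. x points into the dock (out is -x), z up. A pull loop in front of the block reaches to 83 mm along -x; a black plug behind, 48 mm wide and under 40 high, reaches to 59 mm along +x.
- pack_2_center (a point): Pack 2, in the middle bay: plain grey, 142 mm long, 72 wide. The point is the centre of its block (46 mm in x, 60 in y, 44 high), 22 mm above its flat underside. x points into the dock (out is -x), z up. A pull loop in front of the block reaches to 83 mm along -x; a black plug behind, 48 mm wide and under 40 high, reaches to 59 mm along +x.
- pack_3_center (a point): Pack 3, in the left-hand (dock y +104 mm) bay: plain grey, 142 mm long, 72 wide. The point is the centre of its block (46 mm in x, 60 in y, 44 high), 22 mm above its flat underside. x points into the dock (out is -x), z up. A pull loop in front of the block reaches to 83 mm along -x; a black plug behind, 48 mm wide and under 40 high, reaches to 59 mm along +x.
- pack_1_loop (a point): Centre of the opening of pack 1's pull loop, a level rectangular ring rigid with the pack, 2 to 30 mm above the table, 47 mm from the block's centre along -x. Opening, right through from above: 48 mm (x) by 52 (y). Front bar 12 mm thick, its inner face 24 mm from here along -x. Axes as the pack's.
- pack_2_loop (a point): Centre of the opening of pack 2's pull loop, a level rectangular ring rigid with the pack, 2 to 30 mm above the table, 47 mm from the block's centre along -x. Opening, right through from above: 48 mm (x) by 52 (y). Front bar 12 mm thick, its inner face 24 mm from here along -x. Axes as the pack's.
- pack_3_loop (a point): Centre of the opening of pack 3's pull loop, a level rectangular ring rigid with the pack, 2 to 30 mm above the table, 47 mm from the block's centre along -x. Opening, right through from above: 48 mm (x) by 52 (y). Front bar 12 mm thick, its inner face 24 mm from here along -x. Axes as the pack's.
- pack_1: Pack 1 as a body; origin under its block's centre, at the underside. 0.3 to 0.55 kg. Slides on the table; out of the dock once drawn 40 mm along -x.
- pack_2: Pack 2 as a body; origin under its block's centre, at the underside. 0.3 to 0.55 kg. Slides on the table; out of the dock once drawn 40 mm along -x.
- pack_3: Pack 3 as a body; origin under its block's centre, at the underside. 0.3 to 0.55 kg. Slides on the table; out of the dock once drawn 40 mm along -x.
- lock_a (a joint): How far one of the two hidden locks has been dragged out of true (m); 0 = sound. Does not tell which bay it is in. It stays at 0 up to a pull of about 20 N and is spoilt beyond 0.003 (about 35 N).
- lock_b (a joint): How far one of the two hidden locks has been dragged out of true (m); 0 = sound. Does not tell which bay it is in. It stays at 0 up to a pull of about 20 N and is spoilt beyond 0.003 (about 35 N).
- tray: Open wooden tray fixed on the table to one side, inside 190 mm (x) by 150 mm (y), walls 6 mm thick and 32 mm high, floor 6 mm thick. Origin under its centre, on the table.
- jar: Empty clear glass jar, 68 mm across, 90 mm high, standing loose beside the dock's left end. Origin at the centre of its underside.
- paint_tube: White paint tube standing on its black cap, 36 mm across, 120 mm high, loose, beside the dock's right end. Origin at the centre of its underside.
Mind the look-alikes: they are no part of the job. Leave any yellow look-alike of the pack_3 alone.

How it is judged (in metres and radians):
On the way:
1. a pack has been drawn clear of the dock (x of any of pack_1_center, pack_2_center, pack_3_center in the frame of dock below -0.0615 m), for 0.1 s.
At the end, for the whole second after the job is handed in: One pack (the charged one, the only one that comes out) lies at rest in the tray: its block centre within 60 mm (tray x) and 50 mm (tray y) of the tray's middle and less than 36 mm above the table, flat to 0.12 rad; the other two packs are within 8 mm of where they started (((x of pack_1_center in the frame of tray between -0.06 and 0.06 m and y of pack_1_center in the frame of tray between -0.05 and 0.05 m and z of pack_1_center in the frame of tray below 0.036 m and angle between pack_1_center's own z axis and vertical below 0.12 rad and linear speed of pack_1 below 0.02 m/s and distance of each of pack_2_center, pack_3_center from where it was at the start of the episode below 0.008 m) or (x of pack_2_center in the frame of tray between -0.06 and 0.06 m and y of pack_2_center in the frame of tray between -0.05 and 0.05 m and z of pack_2_center in the frame of tray below 0.036 m and angle between pack_2_center's own z axis and vertical below 0.12 rad and linear speed of pack_2 below 0.02 m/s and distance of each of pack_1_center, pack_3_center from where it was at the start of the episode below 0.008 m) or (x of pack_3_center in the frame of tray between -0.06 and 0.06 m and y of pack_3_center in the frame of tray between -0.05 and 0.05 m and z of pack_3_center in the frame of tray below 0.036 m and angle between pack_3_center's own z axis and vertical below 0.12 rad and linear speed of pack_3 below 0.02 m/s and distance of each of pack_1_center, pack_2_center from where it was at the start of the episode below 0.008 m))); the robot touches nothing.
It fails at once if a lock strained: dragged more than 3 mm (a pull of about 35 N on a locked pack) (value of joint any of lock_a, lock_b above 0.003 m).
It fails at once if the glass jar or the paint tube shifted more than 30 mm or tipped over (distance of any of jar, paint_tube from where it was at the start of the episode above 0.03 m or angle between any of jar, paint_tube's own z axis and vertical above 0.5 rad).
It fails at once if a pack dropped (falls or flies faster than 0.6 m/s, out of the fingers) ((linear speed of pack_1 above 0.6 m/s and contact force between the fingers and pack_1 below 0.2 N) or (linear speed of pack_2 above 0.6 m/s and contact force between the fingers and pack_2 below 0.2 N) or (linear speed of pack_3 above 0.6 m/s and contact force between the fingers and pack_3 below 0.2 N)).
It also fails if it takes over 72 s, if anything falls off the work surface, if the arm or the gripper's body presses on something with over 40 N, if the wrist force passes 120 N, or if a joint passes its speed limit or range.

ROBOT

A 6-joint arm with a two-finger parallel gripper is mounted at the origin on the work surface. World frame = base frame: x ahead of the robot, y to its left, z up, the work surface at z = 0. Lengths are in mm, angles in degrees, forces in N, time in s.
With the tool pointing down it reaches from about 300 to 850 mm from the base axis. Payload 4.2 kg.
Tool frame: the origin (TCP) lies at the centre of the arm's flange, where the gripper is bolted on; the fingertips stand 191 mm ahead of it and the grasp point (between the pads) lies 172 mm ahead of it; z points along the fingers, x is the direction in which the jaws open and shut, and the axes are right-handed (so a half turn about z gives the same grasp; the last joint's range is limited). The gripper opens to 91 mm and grips with 3 to 60 N. Pads are 32 mm wide; open, the fingers measure 118 mm over their backs; the gripper's body (76 mm by 178 mm) begins 60 mm behind the grasp point.
Start: joints at [69.672, 18.312, 89.639, -0, 72.044, -1.146], TCP at [188.93, 543.073, 404.776] pointing down, gripper open.
Joint ranges: [-177.97, 177.97], [-48.28, 115.42], [12.27, 149.76], [-77.06, 257.06], [2.81, 150.46], [-146.56, 146.56]. Speed limits (degrees/s): [147.25, 147.25, 180, 180, 180, 180].

INTERFACE

Orientations are given as [roll, pitch, yaw] about the fixed x, y, z axes, in that order (R = Rz(yaw) Ry(pitch) Rx(roll)).
In Python, from workcell import telemetry, imaging, env gives the robot as it stands. The module is installed in compiled form; this text tells all that it offers.
- The arm moves only by the tool jog_arm, never from a script. Its argument "series" is a list of rows, each a list of 3 entries, a list of its own where there are three numbers: the shift along the world's x, y, z in mm, then the turn, a rotation vector about the world's x, y, z in rad, then the opening, from 0 (shut) to 1 (fully open). In form: [[[x, y, z], [ax, ay, az], jaw], ...]. A call has exactly 5 rows; each row is the pose to reach, as a shift and turn from the pose measured when the call began; what a row does not reach only later rows make up. A row lasts 1/12 s, in which the tool goes at most 41.7 mm and 7.16 degrees, less where a joint would pass 70% of its speed; a pose out of reach is approached as far as the arm can. A call with a gripper value outside its range is refused whole. The fingers move at their own pace and stop on an object; "squeeze" is the grip in N (left out, the last holds). Time passes only in rows, so rows that repeat a pose let the fingers close, or fill a call up. It gives the time, the measured TCP pose, the force and the opening at its end, in the units of the state.
- telemetry.state(): the state, without advancing time (a new reading comes with each control period).
- imaging.grab_frame(name): name is "side" or "top"; returns a dict with "pixels" (420x560x3 uint8, red, green, blue), "fov_y" (degrees; the focal length in pixels is half the picture's height over the tangent of half this angle, whatever the lens; pixels are square), "cx", "cy" (the principal point, pixels), "k1" (the pictures are not rectified: a ray, as slopes to the right and down, at radius r is drawn at 1 + k1 r^2 times it, then the intrinsics apply), "R" (3x3) and "t" (3): a world point X has camera coordinates R X + t. Camera axes: x right, y down, z forward; pixel columns grow to the right and rows downward; lengths in mm; the calibration is good to about 2 mm. A picture is of the moment at which its call begins. There is no depth.
- env.job_done(): hands the job in, once; it reports no verdict.
The state is a dict: "time_s": time; "qpos": joint angles; "qvel": joint speeds; "effort": joint torques, N m; "ee_pos": TCP position; "ee_rot": TCP orientation; "force": force on the tool from outside, world axes, zero at the start; "torque": the same for the moment, N m; "gripper_width": finger opening in mm.
Only numpy, scipy, OpenCV 4.12 (cv2) and the standard library are available. Lean on these libraries where they do the work, as an engineer would, in place of code of your own. Each camera call takes 0.05 s, during which the arm holds its last target.

## Working session

There is one attempt and no reset: what is moved stays moved. The work goes in short steps, Python scripts to look and compute and a tool call to move; the robot and the scene stay as the last step left them, time stands still between calls to the robot, and variables do not carry over. Pictures are saved under pics/ and viewed, and the job is handed in when it is done.

Besides the shell and the picture viewer there is one more tool, called as name(argument=value, ...), one argument or row to a line, values as JSON. jog_arm: Moves the arm, as the interface text tells. Its arguments: {"type":"object","properties":{"series":{"type":"array"},"squeeze":{"type":"number"}},"required":["series"]}

```bash
mkdir -p pics; cat > h.py <<'E'
import numpy as np,cv2
from workcell import telemetry, imaging, env
def grab(n):
    f=imaging.grab_frame(n); return f
def K(f):
    F=210/np.tan(np.radians(f["fov_y"]/2)); return np.array([[F,0,f["cx"]],[0,F,f["cy"]],[0,0,1]])
def save(f,p,crop=None,s=1):
    im=f["pixels"]
    if crop: im=im[crop[1]:crop[3],crop[0]:crop[2]]
    im=cv2.resize(im,None,fx=s,fy=s,interpolation=cv2.INTER_CUBIC)
    cv2.imwrite(p,im[:,:,::-1])
def ray(f,uv):
    # k1 on slopes: drawn = s*(1+k1 r^2)
    uv=np.array(uv,float).reshape(-1,1,2)
    s=cv2.undistortPoints(uv,K(f),np.array([f["k1"],0,0,0,0.]))[:,0]
    R=np.array(f["R"]);t=np.array(f["t"])
    d=np.c_[s,np.ones(len(s))]@R; return -R.T@t,d
def onplane(f,uv,z):
    c,d=ray(f,uv); return c+d*((z-c[2])/d[:,2])[:,None]
def proj(f,X):
    R=np.array(f["R"]);t=np.array(f["t"])
    p,_=cv2.projectPoints(np.array(X,float).reshape(-1,1,3),cv2.Rodrigues(R)[0],t,K(f),np.array([f["k1"],0,0,0,0.])); return p[:,0]
E
python3 - <<'E'
from h import *
import pickle
for n in("top","side"):
    f=grab(n); save(f,f"pics/{n}0.png",s=1.4); pickle.dump(f,open(n+"0.pkl","wb")); print(n,f["fov_y"],f["k1"],-np.array(f["R"]).T@f["t"],np.round(f["R"],2).tolist())
print(telemetry.state())
E
```

```text
top 49.3855479852948 -0.036277433857157516 [ 477.22694664   15.66326069 1220.09724953] [[-0.02, -1.0, 0.01], [-1.0, 0.02, -0.04], [0.04, -0.01, -1.0]]
side 43.66653790755589 -0.19092178679343286 [ -89.2974029  -858.20693065  929.44807008] [[0.8, -0.6, -0.02], [-0.39, -0.5, -0.77], [0.46, 0.62, -0.64]]
{'time_s': 0.1, 'qpos': array([ 6.96693141e+01,  1.83493754e+01,  8.96988102e+01, -1.81447594e-03,
        7.20438975e+01, -1.14658060e+00]), 'qvel': array([ 0.01332141, -0.18964754, -0.08519728, -0.04555852, -0.00751244,
        0.0235857 ]), 'effort': array([-1.70293948e-03, -4.13331842e+01, -2.32513046e+01,  7.27938814e-02,
        4.21370845e-02, -4.36761377e-05]), 'ee_pos': array([188.90930679, 542.93574261, 403.99420363]), 'ee_rot': array([-1.79999882e+02,  9.20992068e-02,  7.08164556e+01]), 'force': array([ 0.13743538, -0.31380284, -0.44382906]), 'torque': array([-0.04155582, -0.01576575, -0.03230306]), 'gripper_width': 91.1434413494557}
```

View pics/top0.png

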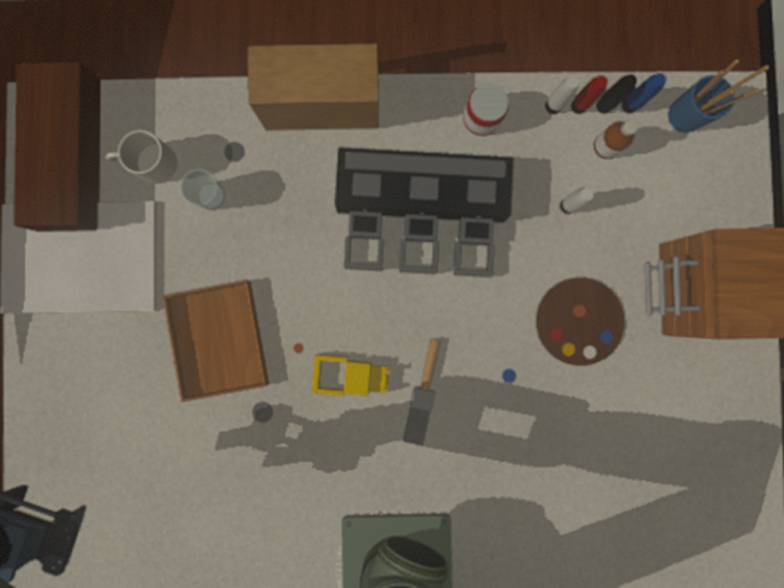

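View pics/side0.png

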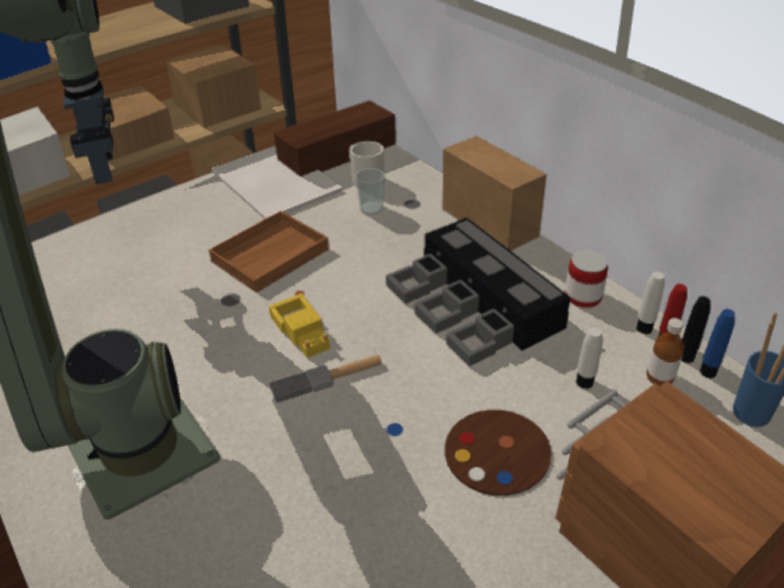

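The top view shows the dock at about (425,185) in the enlarged picture, with three grey packs whose loops are at (364,250), (419,251) and (474,255). The tray is at (215,340). Objects that could be mistaken for what I want are the yellow pack look-alike at (350,375), the white bottle in the pen row at (563,95) for the paint tube at (577,200), and the mug at (140,152) for the jar at (203,188). I choose the three grey packs in the dock and will check them in a crop.

```bash
python3 - <<'E'
from h import *
import pickle
f=pickle.load(open("top0.pkl","rb")); save(f,"pics/topc.png",(230,95,380,205),5)
save(f,"pics/topt.png",(100,190,200,295),5)
E
```

```text
(no output)
```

View pics/topc.png

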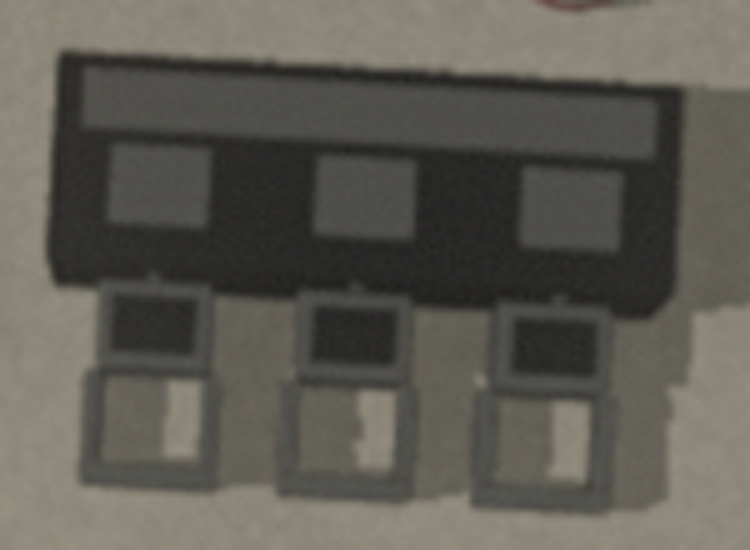

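View pics/topt.png

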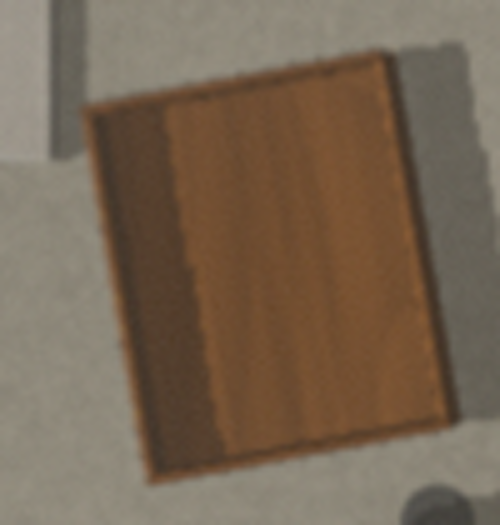

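```bash
python3 - <<'E'
from h import *
import pickle
f=pickle.load(open("top0.pkl","rb"))
c=lambda P,o:(np.array(P)+.5)/5-.5+np.array(o)
P=onplane(f,c([(80,485),(213,491),(278,494),(410,499),(473,507),(608,512)],(230,95)),30)
print("front bar L/R outer",P.round(0)[:,:2].tolist())
d=P[1::2]-P[::2]; print(np.linalg.norm(d,axis=1), np.degrees(np.arctan2(d[:,0],-d[:,1])))
v=P[4]-P[0]; print("row", np.linalg.norm(v), np.degrees(np.arctan2(v[0],-v[1])))
O=onplane(f,c([(102,374),(203,378),(203,464),(100,460),(300,386),(398,392),(394,476),(298,470),(497,398),(592,402),(590,486),(493,480)],(230,95)),30)
print("openings",O.reshape(3,4,3)[:,:,:2].round(0).tolist(),O.reshape(3,4,3).mean(1).round(1).tolist())
D=onplane(f,c([(63,52),(683,88)],(230,95)),78); print("dock back",D.round(0).tolist(),np.linalg.norm(D[1]-D[0]))
T=onplane(f,c([(82,105),(383,50),(458,422),(152,483)],(100,190)),32); print("tray",T.round(0).tolist(),T.mean(0),[np.linalg.norm(T[i]-T[i-1]).round() for i in range(4)])
for a,b in((0,3),(1,2)):
    e=T[a]-T[b]; print(np.degrees(np.arctan2(e[1],e[0])))
s=pickle.load(open("side0.pkl","rb"))
print(proj(s,np.r_[P[:2],O[:4],T])*1.4)
E
```

```text
front bar L/R outer [[569.0, 89.0], [564.0, 20.0], [562.0, -14.0], [558.0, -83.0], [554.0, -116.0], [550.0, -187.0]]
[69.52714285 69.04277942 70.78014971] [-3.59173519 -3.16619583 -3.10920674]
row 205.6705164841074 -4.207201244994088
openings [[[627.0, 77.0], [624.0, 24.0], [579.0, 25.0], [582.0, 78.0]], [[619.0, -27.0], [615.0, -78.0], [571.0, -75.0], [575.0, -25.0]], [[611.0, -130.0], [608.0, -180.0], [564.0, -178.0], [568.0, -127.0]]] [[602.7, 50.9, 30.0], [594.6, -51.3, 30.0], [587.4, -153.6, 30.0]]
dock back [[785.0, 92.0, 78.0], [762.0, -222.0, 78.0]] 314.7621282939641
tray [[525.0, 428.0, 32.0], [551.0, 270.0, 32.0], [357.0, 233.0, 32.0], [328.0, 392.0, 32.0]] [440.30599043 330.85335987  32.        ] [np.float64(200.0), np.float64(160.0), np.float64(197.0), np.float64(162.0)]
10.22254587620852
10.834206984763199
[[384.78219478 275.12998056]
 [404.17456848 293.3342329 ]
 [411.60243665 267.08085955]
 [426.81397022 280.40336555]
 [408.43960578 289.17285758]
 [393.16613991 275.22542321]
 [281.08995658 209.85012665]
 [328.09789467 236.7864144 ]
 [256.73173398 280.22283155]
 [209.56292879 249.10487738]]
```

jog_arm(
  series=[
    [[410, -491, 0], [0, 0, 0.2635], 0],
    [[410, -491, 0], [0, 0, 0.2635], 0],
    [[410, -491, 0], [0, 0, 0.2635], 0],
    [[410, -491, 0], [0, 0, 0.2635], 0],
    [[410, -491, 0], [0, 0, 0.2635], 0],
  ],
  squeeze=20,
)

```text
time_s: 0.52
ee_pos: [320.7, 384.5, 404.2]
ee_rot: [-180.0, 0.1, 86.0]
force: [0.7, 0.6, 1.1]
gripper_width: 60.6
```

jog_arm(
  series=[
    [[278, -332, 0], [0, 0, 0], 0],
    [[278, -332, 0], [0, 0, 0], 0],
    [[278, -332, 0], [0, 0, 0], 0],
    [[278, -332, 0], [0, 0, 0], 0],
    [[278, -332, 0], [0, 0, 0], 0],
  ],
)

```text
time_s: 0.93
ee_pos: [454.4, 224.3, 404.2]
ee_rot: [-180.0, 0.1, 86.0]
force: [1.0, 0.3, -0.0]
gripper_width: 27.6
```

jog_arm(
  series=[
    [[145, -173, 0], [0, 0, 0], 0],
    [[145, -173, 0], [0, 0, 0], 0],
    [[145, -173, 0], [0, 0, 0], 0],
    [[145, -173, 0], [0, 0, 0], 0],
    [[145, -173, 0], [0, 0, 0], 0],
  ],
)

```text
time_s: 1.35
ee_pos: [587.9, 64.2, 403.8]
ee_rot: [-179.9, 0.1, 85.9]
force: [0.2, 1.3, 0.5]
gripper_width: 0.1
```

Now move over the pack 3 loop and go part way down.

jog_arm(
  series=[
    [[11, -12, 0], [0, 0, 0], 0],
    [[11, -12, -40], [0, 0, 0], 0],
    [[11, -12, -80], [0, 0, 0], 0],
    [[11, -12, -120], [0, 0, 0], 0],
    [[11, -12, -150], [0, 0, 0], 0],
  ],
)

```text
time_s: 1.77
ee_pos: [597.7, 52.2, 250.4]
ee_rot: [-179.7, 0.1, 85.9]
force: [-0.1, -0.4, -0.7]
gripper_width: 0.5
```

```bash
python3 - <<'E'
from h import *
f=grab("top"); save(f,"pics/t1.png",(230,95,380,205),5)
f=grab("side"); save(f,"pics/s1.png",(240,120,420,270),4.4)
print(telemetry.state()["ee_pos"])
E
```

```text
[596.63129715  52.3176189  248.27721611]
```

View pics/s1.png

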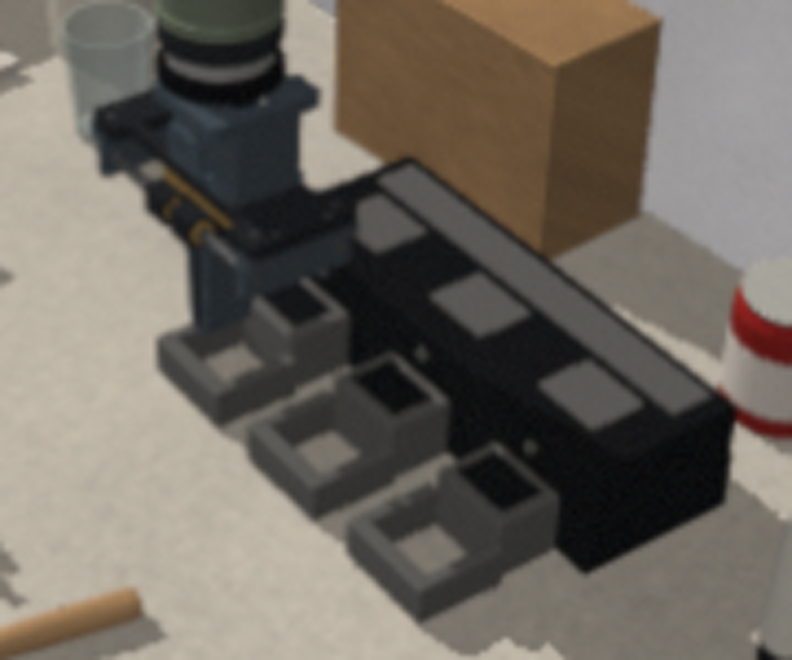

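The side view shows the fingertips (at about (205,325) in the crop) hanging above the left edge of pack 3's loop, which is consistent with being about 57 mm up. Going down into the opening.

jog_arm(
  series=[
    [[3, 0, -12], [0, 0, 0], 0],
    [[3, 0, -24], [0, 0, 0], 0],
    [[3, 0, -36], [0, 0, 0], 0],
    [[3, 0, -45], [0, 0, 0], 0],
    [[3, 0, -46], [0, 0, 0], 0],
  ],
)

```text
time_s: 2.28
ee_pos: [599.8, 52.5, 201.9]
ee_rot: [-179.2, 0.2, 86.0]
force: [0.2, -0.2, 0.1]
gripper_width: 0.3
```

jog_arm(
  series=[
    [[0, 0, 0], [0, 0, 0], 0],
    [[0, 0, 0], [0, 0, 0], 0],
    [[0, 0, 0], [0, 0, 0], 0],
    [[0, 0, 0], [0, 0, 0], 0],
    [[0, 0, 0], [0, 0, 0], 0],
  ],
)

```text
time_s: 2.7
ee_pos: [599.9, 52.5, 202.6]
ee_rot: [-179.2, 0.2, 86.0]
force: [-0.5, 0.1, 0.3]
gripper_width: 0.7
```

```bash
python3 - <<'E'
from h import *
f=grab("side"); save(f,"pics/s2.png",(260,140,360,230),7)
print(telemetry.state()["ee_pos"],telemetry.state()["force"])
E
```

```text
[599.87578466  52.53639822 202.42588346] [-0.64513966  0.26779022  0.00484453]
```

View pics/s2.png

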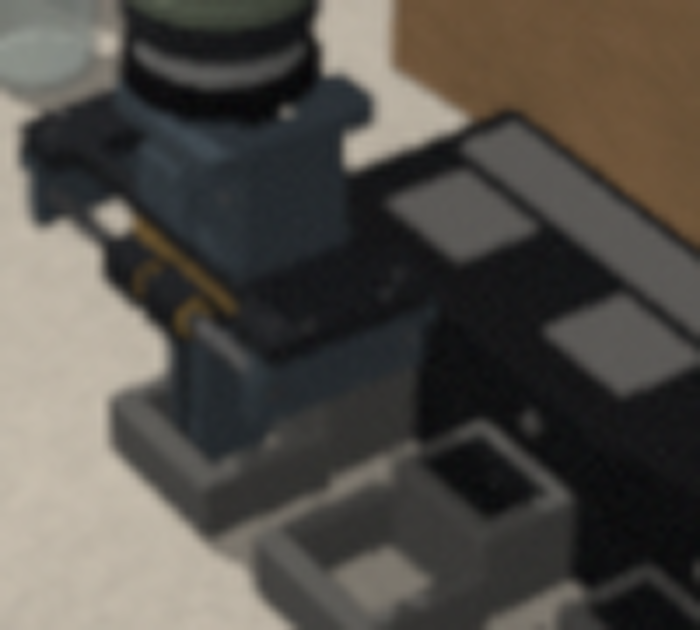

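The fingers (about (225,430) in the crop) stand inside pack 3's opening, just behind the front bar. Pulling in small steps.

jog_arm(
  series=[
    [[-1, 0, 0], [0, 0, 0], 0],
    [[-2, 0, 0], [0, 0, 0], 0],
    [[-3, 0, 0], [0, 0, 0], 0],
    [[-3, 0, 0], [0, 0, 0], 0],
    [[-3, 0, 0], [0, 0, 0], 0],
  ],
)

```text
time_s: 3.17
ee_pos: [597.1, 52.5, 202.7]
ee_rot: [-179.3, 0.2, 86.0]
force: [1.2, 0.1, -0.7]
gripper_width: 0.8
```

jog_arm(
  series=[
    [[-0.5, 0, 0], [0, 0, 0], 0],
    [[-1, 0, 0], [0, 0, 0], 0],
    [[-1.5, 0, 0], [0, 0, 0], 0],
    [[-1.5, 0, 0], [0, 0, 0], 0],
    [[-1.5, 0, 0], [0, 0, 0], 0],
  ],
)

```text
time_s: 3.58
ee_pos: [596.4, 52.5, 202.9]
ee_rot: [-179.4, 0.2, 86.0]
force: [4.8, -0.9, -1.4]
gripper_width: 0.7
```

jog_arm(
  series=[
    [[-0.3, 0, 0], [0, 0, 0], 0],
    [[-0.6, 0, 0], [0, 0, 0], 0],
    [[-1, 0, 0], [0, 0, 0], 0],
    [[-1, 0, 0], [0, 0, 0], 0],
    [[-1, 0, 0], [0, 0, 0], 0],
  ],
)

```text
time_s: 4.0
ee_pos: [595.9, 52.5, 203.2]
ee_rot: [-179.6, 0.2, 86.0]
force: [5.4, -0.8, -2.6]
gripper_width: 0.4
```

jog_arm(
  series=[
    [[-0.3, 0, 0], [0, 0, 0], 0],
    [[-0.6, 0, 0], [0, 0, 0], 0],
    [[-1, 0, 0], [0, 0, 0], 0],
    [[-1, 0, 0], [0, 0, 0], 0],
    [[-1, 0, 0], [0, 0, 0], 0],
  ],
)

```text
time_s: 4.42
ee_pos: [595.5, 52.5, 203.4]
ee_rot: [-179.7, 0.2, 86.0]
force: [6.0, -1.1, -0.6]
gripper_width: 0.8
```

jog_arm(
  series=[
    [[-0.3, 0, 0], [0, 0, 0], 0],
    [[-0.6, 0, 0], [0, 0, 0], 0],
    [[-1, 0, 0], [0, 0, 0], 0],
    [[-1, 0, 0], [0, 0, 0], 0],
    [[-1, 0, 0], [0, 0, 0], 0],
  ],
)

```text
time_s: 4.83
ee_pos: [595.1, 52.5, 203.6]
ee_rot: [-179.8, 0.2, 86.0]
force: [7.1, -0.6, -2.5]
gripper_width: 0.5
```

jog_arm(
  series=[
    [[-0.5, 0, 0], [0, 0, 0], 0],
    [[-1, 0, 0], [0, 0, 0], 0],
    [[-1.5, 0, 0], [0, 0, 0], 0],
    [[-1.5, 0, 0], [0, 0, 0], 0],
    [[-1.5, 0, 0], [0, 0, 0], 0],
  ],
)

```text
time_s: 5.25
ee_pos: [594.4, 52.4, 204.0]
ee_rot: [180.0, 0.1, 86.0]
force: [7.5, 0.1, -1.5]
gripper_width: 0.2
```

jog_arm(
  series=[
    [[-0.5, 0, 0], [0, 0, 0], 0],
    [[-1, 0, 0], [0, 0, 0], 0],
    [[-1.5, 0, 0], [0, 0, 0], 0],
    [[-1.5, 0, 0], [0, 0, 0], 0],
    [[-1.5, 0, 0], [0, 0, 0], 0],
  ],
)

```text
time_s: 5.67
ee_pos: [593.8, 52.4, 204.3]
ee_rot: [179.8, 0.1, 86.0]
force: [6.9, -0.2, -1.8]
gripper_width: 0.5
```

```bash
cat >> h.py <<'E'
from scipy.spatial.transform import Rotation as Rn
def tip(L=191):
    s=telemetry.state(); R=Rn.from_euler('xyz',s["ee_rot"],degrees=True).as_matrix()
    print("tip",(s["ee_pos"]+L*R[:,2]).round(2),"z",R[:,2].round(4),"ee",s["ee_pos"].round(1),"F",s["force"].round(1),"T",s["torque"].round(2),"t",round(s["time_s"],2))
E
python3 -c "
from h import *
tip()"
```

```text
tip [594.42  51.98  13.35] z [ 0.0034 -0.0024 -1.    ] ee [593.8  52.4 204.3] F [ 6.9 -0.2 -1.8] T [-0.11 -1.29  0.03] t 5.67
```

jog_arm(
  series=[
    [[-0.5, 0, -0.5], [0, 0.003, 0], 0],
    [[-1, 0, -1], [0, 0.006, 0], 0],
    [[-1, 0, -1.5], [0, 0.009, 0], 0],
    [[-1, 0, -1.5], [0, 0.009, 0], 0],
    [[-1, 0, -1.5], [0, 0.009, 0], 0],
  ],
)

```text
time_s: 6.08
ee_pos: [594.0, 52.4, 203.4]
ee_rot: [-180.0, 0.1, 86.0]
force: [7.5, -0.3, -2.9]
gripper_width: 0.4
```

```bash
python3 -c "
from h import *
tip()"
```

```text
tip [593.82  51.97  12.35] z [-0.001  -0.0023 -1.    ] ee [594.   52.4 203.4] F [ 7.5 -0.3 -2.9] T [ 0.01 -1.43 -0.02] t 6.08
```

jog_arm(
  series=[
    [[-0.5, 0, 0], [0, 0.005, 0], 0],
    [[-1, 0, 0], [0, 0.01, 0], 0],
    [[-1, 0, 0], [0, 0.012, 0], 0],
    [[-1, 0, 0], [0, 0.012, 0], 0],
    [[-1, 0, 0], [0, 0.012, 0], 0],
  ],
)

```text
time_s: 6.5
ee_pos: [594.4, 52.4, 204.0]
ee_rot: [-179.6, 0.2, 86.0]
force: [7.6, -0.7, -1.9]
gripper_width: 0.8
```

```bash
python3 -c "
from h import *
tip()"
```

```text
tip [593.02  51.98  13.04] z [-0.0074 -0.0022 -1.    ] ee [594.4  52.4 204. ] F [ 7.6 -0.7 -1.9] T [-0.08 -1.48  0.02] t 6.5
```

jog_arm(
  series=[
    [[-0.5, 0, 0], [0, 0.005, 0], 0],
    [[-1, 0, 0], [0, 0.01, 0], 0],
    [[-1, 0, 0], [0, 0.012, 0], 0],
    [[-1, 0, 0], [0, 0.012, 0], 0],
    [[-1, 0, 0], [0, 0.012, 0], 0],
  ],
)

```text
time_s: 6.92
ee_pos: [595.0, 52.4, 204.8]
ee_rot: [-179.2, 0.2, 86.0]
force: [8.3, -0.6, -2.5]
gripper_width: 0.1
```

```bash
python3 -c "
from h import *
tip()"
```

```text
tip [592.42  51.98  13.77] z [-0.0134 -0.002  -0.9999] ee [595.   52.4 204.8] F [ 8.3 -0.6 -2.5] T [-0.1  -1.59 -0.02] t 6.92
```

jog_arm(
  series=[
    [[-0.7, 0, -1], [0, 0.003, 0], 0],
    [[-1.4, 0, -2], [0, 0.005, 0], 0],
    [[-2, 0, -2], [0, 0.005, 0], 0],
    [[-2, 0, -2], [0, 0.005, 0], 0],
    [[-2, 0, -2], [0, 0.005, 0], 0],
  ],
)

```text
time_s: 7.33
ee_pos: [594.5, 52.4, 203.5]
ee_rot: [-179.3, 0.2, 86.0]
force: [8.7, -1.2, -2.0]
gripper_width: 0.5
```

```bash
python3 -c "
from h import *
tip()"
```

```text
tip [592.17  52.    12.56] z [-0.0123 -0.0019 -0.9999] ee [594.5  52.4 203.5] F [ 8.7 -1.2 -2. ] T [-0.12 -1.54  0.05] t 7.33
```

jog_arm(
  series=[
    [[-0.7, 0, -1], [0, 0.003, 0], 0],
    [[-1.4, 0, -2], [0, 0.005, 0], 0],
    [[-2, 0, -2], [0, 0.005, 0], 0],
    [[-2, 0, -2], [0, 0.005, 0], 0],
    [[-2, 0, -2], [0, 0.005, 0], 0],
  ],
)

```text
time_s: 7.75
ee_pos: [594.1, 52.4, 202.6]
ee_rot: [-179.4, 0.1, 86.0]
force: [7.7, -0.9, 0.0]
gripper_width: 0.3
```

```bash
python3 -c "
from h import *
tip()"
```

```text
tip [592.07  52.03  11.64] z [-0.0108 -0.0017 -0.9999] ee [594.1  52.4 202.6] F [ 7.7 -0.9  0. ] T [-0.03 -1.52 -0.02] t 7.75
```

jog_arm(
  series=[
    [[-1, 0, -0.5], [0, 0.006, 0], 0],
    [[-2, 0, -1], [0, 0.012, 0], 0],
    [[-3, 0, -1], [0, 0.015, 0], 0],
    [[-3, 0, -1], [0, 0.015, 0], 0],
    [[-3, 0, -1], [0, 0.015, 0], 0],
  ],
)

```text
time_s: 8.17
ee_pos: [593.2, 52.3, 202.7]
ee_rot: [-179.0, 0.2, 86.0]
force: [9.5, -1.1, -1.5]
gripper_width: 0.5
```

```bash
python3 -c "
from h import *
tip()"
```

```text
tip [589.82  52.05  11.76] z [-0.0177 -0.0015 -0.9998] ee [593.2  52.3 202.7] F [ 9.5 -1.1 -1.5] T [-0.11 -1.75  0.02] t 8.17
```

jog_arm(
  series=[
    [[-1, 0, -0.5], [0, 0.004, 0], 0],
    [[-2, 0, -1], [0, 0.008, 0], 0],
    [[-3, 0, -1], [0, 0.01, 0], 0],
    [[-3, 0, -1], [0, 0.01, 0], 0],
    [[-3, 0, -1], [0, 0.01, 0], 0],
  ],
)

```text
time_s: 8.58
ee_pos: [590.5, 52.4, 202.3]
ee_rot: [-178.5, 0.2, 86.0]
force: [5.5, 0.1, 0.7]
gripper_width: 0.4
```

```bash
python3 -c "
from h import *
tip()
f=grab('side'); save(f,'pics/s3.png',(260,140,360,230),7)"
```

```text
tip [585.54  52.1   11.33] z [-0.0262 -0.0014 -0.9997] ee [590.5  52.4 202.3] F [5.5 0.1 0.7] T [-0.03 -0.91  0.06] t 8.58
```

View pics/s3.png

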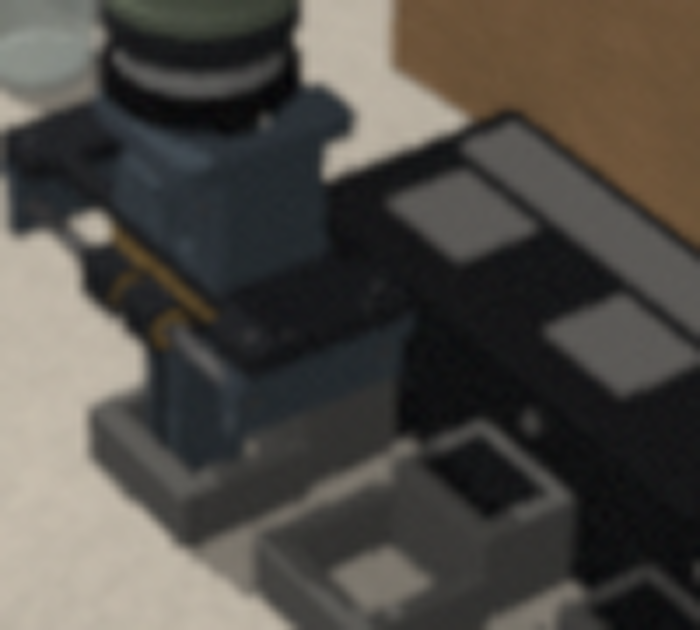

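Pack 3's front bar has moved from (110,400) to (90,420) in the crop and the force has dropped, so its catch has let go and pack 3 is the charged one. Drawing it out slowly.

jog_arm(
  series=[
    [[-6, 0.4, 0], [0, -0.005, 0], 0],
    [[-13, 0.9, 0], [0, -0.01, 0], 0],
    [[-20, 1.4, 0], [0, -0.015, 0], 0],
    [[-27, 1.9, 0], [0, -0.02, 0], 0],
    [[-34, 2.4, 0], [0, -0.025, 0], 0],
  ],
)

```text
time_s: 9.05
ee_pos: [555.2, 54.9, 202.1]
ee_rot: [-179.9, 0.1, 86.0]
force: [1.2, -0.4, 1.2]
gripper_width: 0.2
```

jog_arm(
  series=[
    [[-7, 0.5, 0], [0, 0, 0], 0],
    [[-14, 1, 0], [0, 0, 0], 0],
    [[-21, 1.5, 0], [0, 0, 0], 0],
    [[-28, 2, 0], [0, 0, 0], 0],
    [[-35, 2.5, 0], [0, 0, 0], 0],
  ],
)

```text
time_s: 9.47
ee_pos: [519.5, 57.4, 202.1]
ee_rot: [-179.9, 0.1, 86.0]
force: [2.1, 0.4, 1.6]
gripper_width: 0.3
```

jog_arm(
  series=[
    [[-7, 0.5, 0], [0, 0, 0], 0],
    [[-14, 1, 0], [0, 0, 0], 0],
    [[-20, 1.4, 0], [0, 0, 0], 0],
    [[-24, 1.7, 0], [0, 0, 0], 0],
    [[-24, 1.7, 0], [0, 0, 0], 0],
  ],
)

```text
time_s: 9.88
ee_pos: [494.3, 59.1, 202.0]
ee_rot: [-179.8, 0.1, 86.0]
force: [0.4, -1.4, 0.6]
gripper_width: 0.7
```

```bash
python3 -c "
from h import *
tip()
f=grab('side'); save(f,'pics/s4.png',(160,100,360,250),4)
f=grab('top'); save(f,'pics/t4.png',(110,90,380,290),2.9)"
```

```text
tip [493.48  58.81  10.99] z [-0.0043 -0.0016 -1.    ] ee [494.3  59.1 202. ] F [ 0.4 -1.4  0.6] T [ 0.01  0.   -0.01] t 9.88
```

View pics/s4.png

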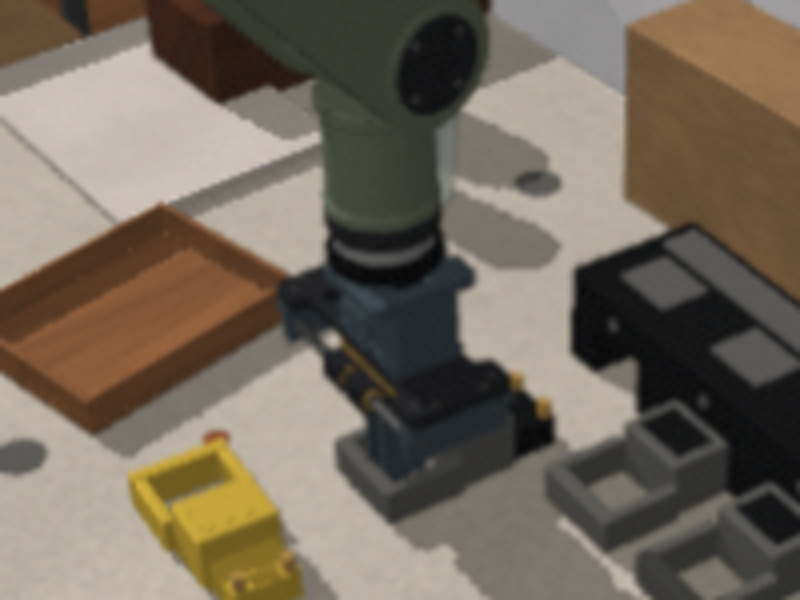

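View pics/t4.png

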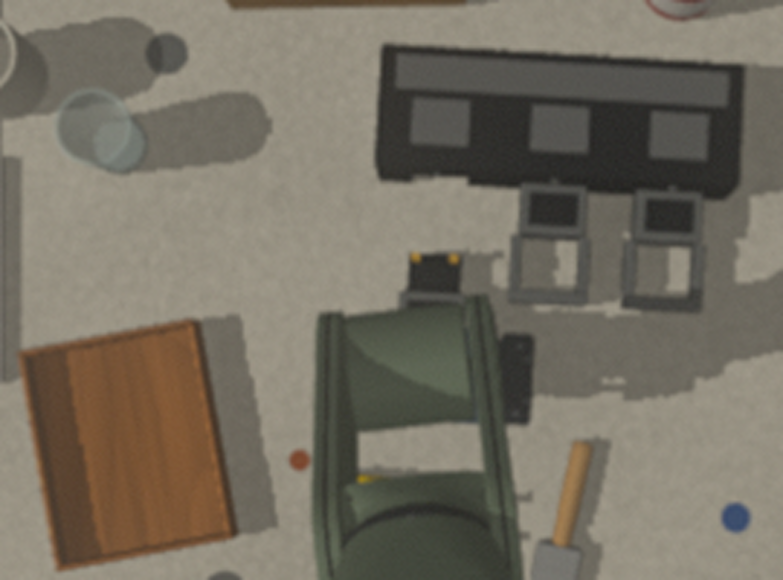

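Pack 3 is clear of the dock: its plug with gold contacts shows at (435,272) in the top crop and the bay is empty, while packs 1 and 2 are unmoved. Back off, raise, and look for the block.

jog_arm(
  series=[
    [[4, 0, 0], [0, 0, 0], 0],
    [[4, 0, 20], [0, 0, 0], 0],
    [[4, 0, 50], [0, 0, 0], 0],
    [[4, 0, 90], [0, 0, 0], 0.6],
    [[4, 0, 120], [0, 0, 0], 1],
  ],
)

```text
time_s: 10.4
ee_pos: [499.3, 59.1, 323.9]
ee_rot: [-179.8, 0.1, 86.0]
force: [1.0, 0.0, -0.4]
gripper_width: 10.6
```

jog_arm(
  series=[
    [[50, -3, 0], [0, 0, 0], 1],
    [[50, -3, 0], [0, 0, 0], 1],
    [[50, -3, 0], [0, 0, 0], 1],
    [[50, -3, 0], [0, 0, 0], 1],
    [[50, -3, 0], [0, 0, 0], 1],
  ],
)

```text
time_s: 10.82
ee_pos: [548.5, 56.0, 322.6]
ee_rot: [-179.6, 0.1, 86.0]
force: [-0.5, 0.7, 0.1]
gripper_width: 44.2
```

```bash
python3 -c "
from h import *
tip()
f=grab('side'); save(f,'pics/s5.png',(190,120,340,240),5)
f=grab('top'); save(f,'pics/t5.png',(220,120,340,220),6)
import pickle; pickle.dump(f,open('top5.pkl','wb'))
c=lambda p:(proj(f,p)-[220,120])*6
b=np.array([548.4,55.5]);a=np.radians(-4.1);X=np.array([np.cos(a),np.sin(a)]);Y=np.array([-X[1],X[0]])
for dx,dy,z in((23,30,44),(23,-30,44),(59,24,38),(59,-24,38),(-83,36,30),(-83,-36,30)):
  p=b+dx*X+dy*Y; print(dx,dy,c([*p,z]).round())
"
```

```text
tip [546.97  55.7  131.59] z [-0.0078 -0.0017 -1.    ] ee [548.5  56.  322.6] F [-0.5  0.7  0.1] T [ 0.01 -0.   -0.03] t 10.82
23 30 [[164. 416.]]
23 -30 [[303. 423.]]
59 24 [[183. 335.]]
59 -24 [[294. 341.]]
-83 36 [[138. 661.]]
-83 -36 [[304. 670.]]
```

View pics/s5.png

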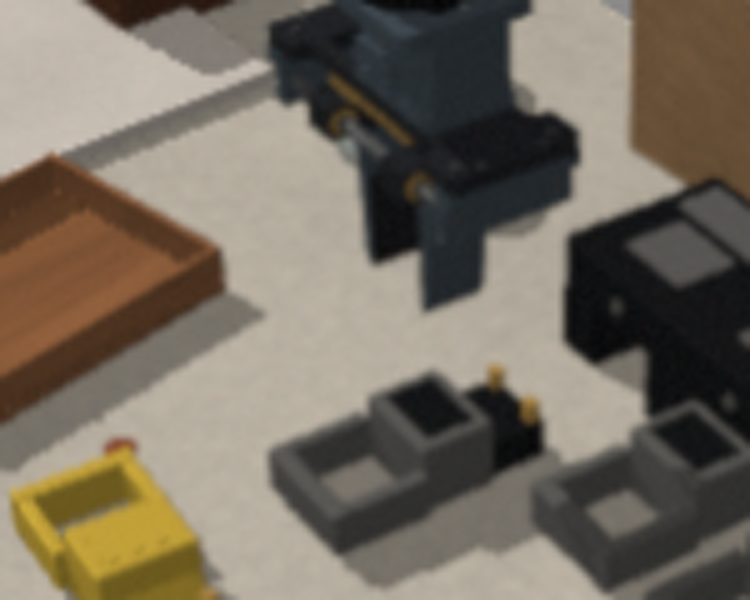

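View pics/t5.png

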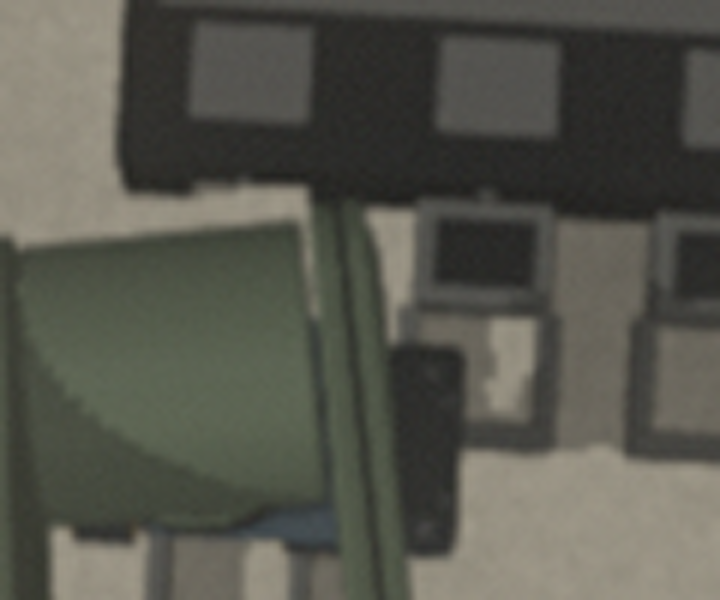

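The side crop shows pack 3 lying free, its block top with corners near (370,388), (432,371), (492,420) and (430,447). Measuring those against the expected position.

```bash
python3 -c "
from h import *
f=grab('side')
P=onplane(f,(np.array([(370,388),(432,371),(492,420),(430,447)])+.5)/5-.5+[190,120],44)
print(P.round(1)[:,:2].tolist(),P.mean(0)); 
e=P[1]+P[2]-P[0]-P[3]; print(np.degrees(np.arctan2(e[1],e[0])),np.linalg.norm(P[1]-P[0]),np.linalg.norm(P[2]-P[1]))
p=onplane(f,(np.array([(268,455),(340,525)])+.5)/5-.5+[190,120],30);print(p)
tip()
"
```

```text
[[532.5, 91.0], [568.2, 82.1], [568.0, 27.1], [528.1, 29.4]] [549.19486444  57.41784043  44.        ]
-8.38934114330807 36.78900212641651 55.016203151180434
[[465.03349906  92.39093092  30.        ]
 [462.82583707  20.74650233  30.        ]]
tip [547.36  55.81 132.21] z [-0.0061 -0.0016 -1.    ] ee [548.5  56.1 323.2] F [-0.9 -0.3 -0.7] T [ 0.04  0.02 -0.03] t 10.97
```

jog_arm(
  series=[
    [[0, 0.7, 0], [0, 0, 0], 1],
    [[0, 0.7, 0], [0, 0, 0], 1],
    [[0, 0.7, 0], [0, 0, 0], 1],
    [[0, 0.7, 0], [0, 0, 0], 1],
    [[0, 0.7, -15], [0, 0, 0], 1],
  ],
)

```text
time_s: 11.38
ee_pos: [549.4, 56.9, 310.6]
ee_rot: [180.0, 0.1, 86.0]
force: [0.4, -0.5, 0.5]
gripper_width: 89.2
```

jog_arm(
  series=[
    [[0, 0, -20], [0, 0, 0], 1],
    [[0, 0, -40], [0, 0, 0], 1],
    [[0, 0, -60], [0, 0, 0], 1],
    [[0, 0, -75], [0, 0, 0], 1],
    [[0, 0, -80], [0, 0, 0], 1],
  ],
)

```text
time_s: 11.8
ee_pos: [548.6, 56.9, 228.4]
ee_rot: [-179.8, 0.1, 86.0]
force: [0.2, 0.4, 0.4]
gripper_width: 91.4
```

jog_arm(
  series=[
    [[0, 0, -8], [0, 0, 0], 1],
    [[0, 0, -16], [0, 0, 0], 1],
    [[0, 0, -24], [0, 0, 0], 1],
    [[0, 0, -29], [0, 0, 0], 1],
    [[0, 0, -29], [0, 0, 0], 1],
  ],
)

```text
time_s: 12.22
ee_pos: [548.4, 56.8, 198.6]
ee_rot: [-179.7, 0.1, 86.0]
force: [-0.5, 1.0, -0.3]
gripper_width: 91.2
```

jog_arm(
  series=[
    [[0, 0, 0], [0, 0, 0], 0.8],
    [[0, 0, 0], [0, 0, 0], 0.6],
    [[0, 0, 0], [0, 0, 0], 0.5],
    [[0, 0, 0], [0, 0, 0], 0.4],
    [[0, 0, 0], [0, 0, 0], 0.4],
  ],
  squeeze=25,
)

```text
time_s: 12.63
ee_pos: [548.5, 56.8, 198.9]
ee_rot: [-179.7, 0.1, 86.0]
force: [0.1, -1.0, -0.2]
gripper_width: 60.8
```

jog_arm(
  series=[
    [[0, 0, 0], [0, 0, 0], 0.4],
    [[0, 0, 0], [0, 0, 0], 0.4],
    [[0, 0, 0], [0, 0, 0], 0.4],
    [[0, 0, 0], [0, 0, 0], 0.4],
    [[0, 0, 0], [0, 0, 0], 0.4],
  ],
  squeeze=40,
)

```text
time_s: 13.05
ee_pos: [548.4, 56.7, 198.9]
ee_rot: [-179.7, 0.1, 86.0]
force: [-0.6, -0.5, -1.4]
gripper_width: 60.2
```

Gripped at 60 mm, which matches the block width. Lifting.

jog_arm(
  series=[
    [[0, 0, 4], [0, 0, 0], 0.4],
    [[0, 0, 12], [0, 0, 0], 0.4],
    [[0, 0, 25], [0, 0, 0], 0.4],
    [[0, 0, 45], [0, 0, 0], 0.4],
    [[0, 0, 65], [0, 0, 0], 0.4],
  ],
)

```text
time_s: 13.47
ee_pos: [548.1, 56.8, 264.5]
ee_rot: [-179.6, 0.1, 86.0]
force: [1.3, 1.0, -3.0]
gripper_width: 59.9
```

```bash
python3 -c "
from h import *
f=grab('side'); save(f,'pics/s6.png',(190,100,360,240),4.6)
tip(172)"
```

```text
tip [549.76  56.71  96.83] z [ 0.0017 -0.0011 -1.    ] ee [549.5  56.9 268.8] F [ 0.8  0.7 -0.1] T [ 0.03 -0.16 -0.02] t 13.52
```

View pics/s6.png

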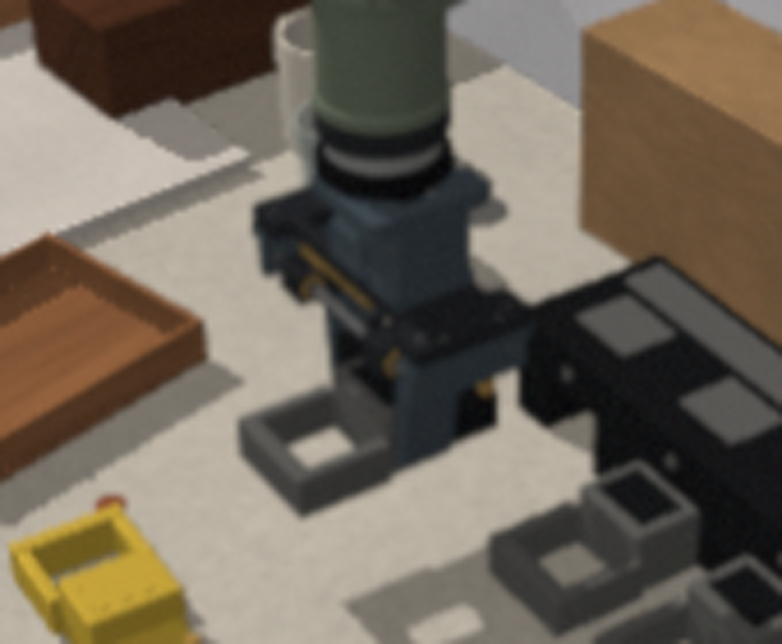

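The pack (loop at (315,450) in the crop) hangs level, about 65 mm up. Carrying it to the tray.

jog_arm(
  series=[
    [[-5, 15, 0], [0, 0, 0.015], 0.4],
    [[-13, 38, 0], [0, 0, 0.04], 0.4],
    [[-22, 63, 0], [0, 0, 0.065], 0.4],
    [[-32, 90, 0], [0, 0, 0.09], 0.4],
    [[-41, 116, 0], [0, 0, 0.11], 0.4],
  ],
)

```text
time_s: 13.93
ee_pos: [507.7, 173.8, 268.7]
ee_rot: [179.9, 0.1, 92.4]
force: [0.2, 0.5, -2.8]
gripper_width: 60.1
```

jog_arm(
  series=[
    [[-9, 26, 0], [0, 0, 0.025], 0.4],
    [[-19, 53, 0], [0, 0, 0.05], 0.4],
    [[-28, 80, 0], [0, 0, 0.075], 0.4],
    [[-38, 106, 0], [0, 0, 0.1], 0.4],
    [[-46, 130, 0], [0, 0, 0.125], 0.4],
  ],
)

```text
time_s: 14.35
ee_pos: [460.6, 305.2, 268.5]
ee_rot: [179.9, 0.0, 99.6]
force: [0.3, -0.1, -3.0]
gripper_width: 59.7
```

```bash
python3 -c "
from h import *
tip(172)
print(telemetry.state()['ee_rot'],telemetry.state()['gripper_width'])"
```

```text
tip [460.84 305.08  96.47] z [ 1.1e-03 -7.0e-04 -1.0e+00] ee [460.6 305.2 268.5] F [ 0.3 -0.1 -3. ] T [ 0.05 -0.03 -0.01] t 14.35
[1.79943466e+02 4.99441602e-02 9.96243792e+01] 59.66715358578941
```

jog_arm(
  series=[
    [[-4, 13, 0], [0, 0, 0.015], 0.4],
    [[-8, 27, 0], [0, 0, 0.015], 0.4],
    [[-8.5, 28, 0], [0, 0, 0.015], 0.4],
    [[-8.5, 28, 0], [0, 0, 0.015], 0.4],
    [[-8.5, 28, 0], [0, 0, 0.015], 0.4],
  ],
)

```text
time_s: 14.77
ee_pos: [452.2, 332.7, 268.3]
ee_rot: [180.0, 0.1, 100.5]
force: [0.3, 0.5, -2.5]
gripper_width: 59.8
```

```bash
python3 -c "
from h import *
tip(172)
f=grab('top'); save(f,'pics/t7.png',(80,150,230,300),4)
f=grab('side'); save(f,'pics/s7.png',(120,60,280,220),3.7)"
```

```text
tip [452.36 332.41  96.27] z [ 8.0e-04 -1.5e-03 -1.0e+00] ee [452.2 332.7 268.3] F [ 0.3  0.5 -2.5] T [-0.   -0.    0.04] t 14.77
```

View pics/t7.png

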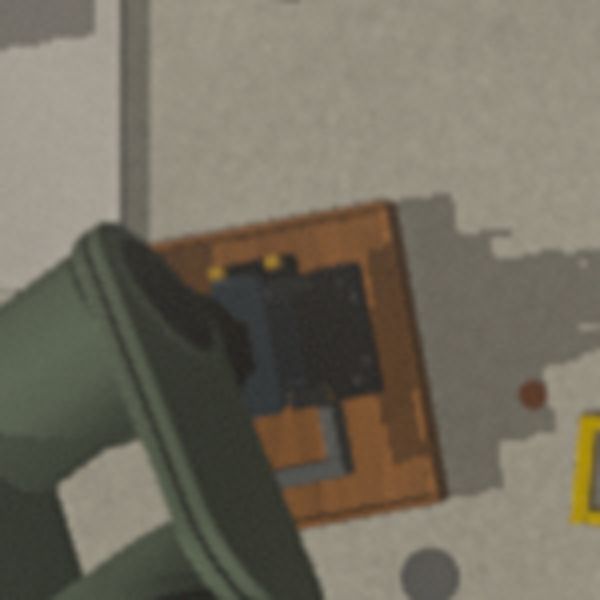

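View pics/s7.png

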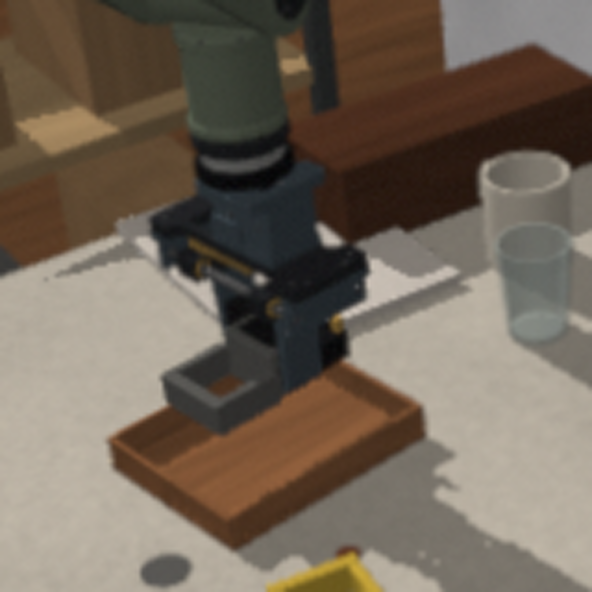

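The pack lies square over the tray in both views, with its plug and loop inside the walls. Lowering about 63 mm.

jog_arm(
  series=[
    [[0, 0, -10], [0, 0, 0], 0.4],
    [[0, 0, -24], [0, 0, 0], 0.4],
    [[0, 0, -38], [0, 0, 0], 0.4],
    [[0, 0, -50], [0, 0, 0], 0.4],
    [[0, 0, -57], [0, 0, 0], 0.4],
  ],
)

```text
time_s: 15.28
ee_pos: [452.2, 331.3, 209.4]
ee_rot: [-179.9, 0.2, 100.3]
force: [-0.5, 0.0, -3.9]
gripper_width: 59.9
```

jog_arm(
  series=[
    [[0, 0, -1], [0, 0, 0], 0.4],
    [[0, 0, -2], [0, 0, 0], 0.4],
    [[0, 0, -3], [0, 0, 0], 0.4],
    [[0, 0, -4], [0, 0, 0], 0.4],
    [[0, 0, -4], [0, 0, 0], 0.4],
  ],
)

```text
time_s: 15.7
ee_pos: [452.4, 331.4, 205.8]
ee_rot: [-179.9, 0.1, 100.3]
force: [0.3, -0.2, -3.2]
gripper_width: 59.7
```

jog_arm(
  series=[
    [[0, 0, -0.5], [0, 0, 0], 0.4],
    [[0, 0, -1], [0, 0, 0], 0.4],
    [[0, 0, -1.5], [0, 0, 0], 0.4],
    [[0, 0, -1.5], [0, 0, 0], 0.4],
    [[0, 0, -1.5], [0, 0, 0], 0.4],
  ],
)

```text
time_s: 16.12
ee_pos: [452.5, 331.5, 205.0]
ee_rot: [-180.0, 0.1, 100.3]
force: [0.4, -0.2, 2.2]
gripper_width: 59.9
```

jog_arm(
  series=[
    [[0, 0, -0.5], [0, 0, 0], 0.4],
    [[0, 0, -1], [0, 0, 0], 0.4],
    [[0, 0, -1], [0, 0, 0], 0.4],
    [[0, 0, -1], [0, 0, 0], 0.4],
    [[0, 0, -1], [0, 0, 0], 0.4],
  ],
)

```text
time_s: 16.53
ee_pos: [452.5, 331.4, 205.0]
ee_rot: [180.0, 0.1, 100.3]
force: [-2.2, -1.9, 7.2]
gripper_width: 59.8
```

The force turned upward, so the pack is on the floor. Opening.

jog_arm(
  series=[
    [[0, 0, 0], [0, 0, 0], 0.7],
    [[0, 0, 0], [0, 0, 0], 0.75],
    [[0, 0, 0], [0, 0, 0], 0.8],
    [[0, 0, 0], [0, 0, 0], 0.82],
    [[0, 0, 0], [0, 0, 0], 0.82],
  ],
)

```text
time_s: 16.95
ee_pos: [452.5, 331.5, 204.8]
ee_rot: [180.0, 0.1, 100.3]
force: [0.5, -0.1, -0.1]
gripper_width: 74.7
```

jog_arm(
  series=[
    [[0, 0, 5], [0, 0, 0], 0.82],
    [[0, 0, 15], [0, 0, 0], 0.82],
    [[0, 0, 35], [0, 0, 0], 0.82],
    [[0, 0, 70], [0, 0, 0], 0.82],
    [[0, 0, 110], [0, 0, 0], 0.82],
  ],
)

```text
time_s: 17.37
ee_pos: [452.0, 331.1, 315.2]
ee_rot: [-179.8, 0.2, 100.3]
force: [0.7, -0.1, 0.2]
gripper_width: 74.8
```

jog_arm(
  series=[
    [[-40, 40, 30], [0, 0, 0], 0.82],
    [[-70, 70, 60], [0, 0, 0], 0.82],
    [[-90, 90, 80], [0, 0, 0], 0.82],
    [[-110, 120, 80], [0, 0, 0], 0.82],
    [[-130, 150, 80], [0, 0, 0], 0.82],
  ],
)

```text
time_s: 17.78
ee_pos: [327.2, 472.6, 398.5]
ee_rot: [179.9, -0.1, 100.3]
force: [0.8, 0.8, 0.4]
gripper_width: 74.9
```

```bash
python3 -c "
from h import *
tip(172)
f=grab('top'); save(f,'pics/t8.png',(90,90,390,300),2.6)
f=grab('side'); save(f,'pics/s8.png',(120,90,440,290),2.4)"
```

```text
tip [327.39 472.79 226.53] z [ 0.0011  0.0011 -1.    ] ee [327.2 472.6 398.5] F [0.8 0.8 0.4] T [ 0.09 -0.04 -0.07] t 17.78
```

View pics/t8.png

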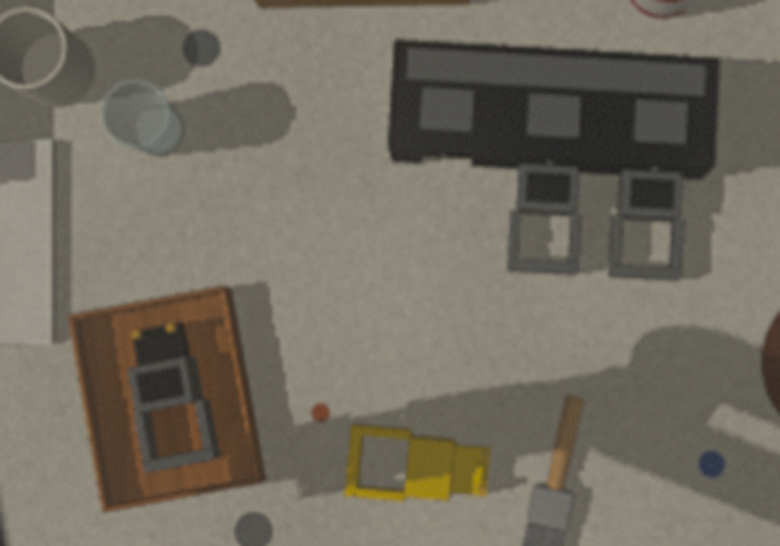

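View pics/s8.png

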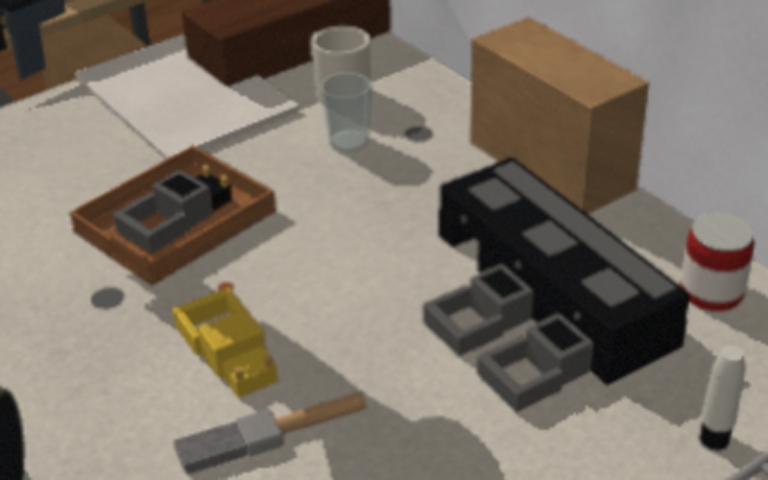

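Pack 3 lies flat in the tray (block at (162,382) in the top crop), with its loop and plug inside the walls. Packs 1 and 2, the jar and the tube are where they were. I'll measure once more, settle the arm and hand in.

jog_arm(
  series=[
    [[0, 0, 0], [0, 0, 0], 0.82],
    [[0, 0, 0], [0, 0, 0], 0.82],
    [[0, 0, 0], [0, 0, 0], 0.82],
    [[0, 0, 0], [0, 0, 0], 0.82],
    [[0, 0, 0], [0, 0, 0], 0.82],
  ],
)

```text
time_s: 18.3
ee_pos: [326.0, 474.7, 396.4]
ee_rot: [-179.9, -0.1, 100.6]
force: [-0.1, 0.1, 0.2]
gripper_width: 75.1
```

```bash
python3 -c "
from h import *
import pickle
f=grab('top')
b=onplane(f,(np.array([(162,382)])+.5)/2.6-.5+[90,90],50)[0][:2]-[440.3,330.9]
a=np.radians(10.5);print('in tray frame',b@[np.cos(a),np.sin(a)],b@[-np.sin(a),np.cos(a)])
g=pickle.load(open('top0.pkl','rb'))['pixels']
d=np.abs(f['pixels'].astype(int)-g).max(2)
for n,(x0,y0,x1,y1) in dict(p12=(283,150,360,200),jar=(128,118,165,155),tube=(395,128,430,155)).items(): print(n,(d[y0:y1,x0:x1]>40).sum())
print(env.job_done())"
```

```text
in tray frame 15.076363680273312 -4.5241747628952185
p12 28
jar 0
tube 0
the job is handed in; nothing more can be done
None
```

Pack 3 (left-hand bay) was the charged one. It now lies flat in the wooden tray, and I handed the job in at about 18 s of the 72 s allowed; no verdict is reported.

- **Finding it:** I tugged pack 3 first, and its catch let go with readings at or below about 9.5 N. I never touched packs 1 and 2, so neither lock was strained.
- **Moving it:** I drew the pack about 100 mm out of the dock, gripped it by its block and carried it level to the tray. I opened the fingers only once the force showed it resting on the floor.
- **Last checks:** The block centre is about 15 mm (tray x) and -5 mm (tray y) from the tray's middle, with block, loop and plug inside the walls. The jar and paint tube show no change between the first and last top pictures. The area round packs 1 and 2 differs by 28 pixels. I think that is the changed shadow, since both packs look unmoved in both views. The arm is clear of everything.
- **Disagreements:**
  - The first small tugs misled me: the hand tilted instead of the tip moving, so I judged the pull by the computed tip position.
  - After the pull, the side-view corners gave the pack's heading as about -8° and its loop bar about -2°, against about -4° expected. The 60 mm grip on the block matched its width.

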